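# Zero the bench gauge on a sample block

## Task

Zero the grey bench gauge on the oak sample block that lies loose between its jaws: slide the read-out head along its beam, by its red knob, until the moving jaw presses the block firmly and squarely against the fixed jaw. Only then draw the orange-handled setting pin out of its wooden stand, reach its thin tip through the yellow-ringed hole in the top of the head and push the recessed red button fully down, with the jaws still shut on the block. Finish holding the button down with the pin in the gripper, and leave the wax tin, tape measure and offcuts where they are.

Things in the scene. Friction and masses are not known exactly. Their poses are not given: they have to be found in the camera images.
- gauge: Grey bench gauge (a flat caliper on a bed), fixed, 140x280 mm, 50 mm high, turned up to 0.22 rad. Origin: table level, near its middle; x away from the robot, y left along the beam to the fixed jaw, z up. In this frame the fixed jaw's face is at y = 0.100, facing -y; both jaws span x -0.070 to 0.014, z 0.019 to 0.047; the rest under the block is at z = 0.018; beam and head centre at x = 0.036.
- fixed_jaw: Steel jaw fixed at the left (+y) end of the gauge. Origin: in the plane of its measuring face, at table height, on the gauge's y axis.
- moving_jaw: Steel jaw 14 mm thick carried by the sliding head, right of the block. Origin: in the plane of its measuring face, at table height, on the gauge's y axis; axes as the gauge's.
- gauge_slide (a joint): Travel of the read-out head along the beam in m: 0 = jaws 90 mm apart, growing as the head goes left (gauge +y) and the jaws close; opening between the jaws = 0.090 - value, so it reads 0.040 when shut on the sample block. It starts at 0 to 0.018. The head rubs with about 5 N and stays where it is left.
- knob_top (a point): Centre of the top of the red mushroom-shaped knob, 19 mm across and 28 mm tall, that stands on the right end of the head's top face (78 mm above the table). The head can be pushed or pinched there; it moves along the gauge's y only.
- aperture (a point): Centre of the round hole, 10 mm across, in the top face of the head at 50 mm above the table, ringed in yellow, 36 mm left (+y) of the knob; it moves with the head. The red button lies inside, 11 mm below the face.
- origin_button (a joint): Recessed spring button under the hole: 0 = up, 0.004 m = fully down. It takes about 1.2 N to start and 4 N to push right down, then stops hard.
- button_cap: The red button cap in the hole, 8.6 mm across. Origin: centre of its top, 39 mm above the table when up.
- sample_block: Oak block 50 mm wide (its x, the measured width), 85 mm long (its y) and 22 mm tall, loose on the gauge's rest with its length across the beam and a few mm of room before either jaw, up to 0.08 rad out of square. Origin: centre of its underside.
- setting_pin: Pin 108 mm long standing tip down in the stand: steel shank 4 mm thick for the lowest 45 mm, brass collar 17 mm across from 45 to 50 mm, round orange handle 14 mm across from 50 to 105 mm. Origin: at its tip, z along the pin to the handle's end. 0.04 kg.
- pin_stand: Fixed wooden block 60x44 mm, 48 mm tall, left or right of the gauge. In the middle of its top is a 6 mm hole, 47 mm deep, where the pin stands with its collar on the top face, so the handle is 53 to 108 mm above the table; two brass stubs 6 mm high stand 21 mm either side of the hole along the block's x. Origin: centre of its underside.
- wax_tin: Bystander: round green-lidded wax tin, 66 mm across, 24 mm tall. Origin: centre of its underside.
- tape_measure: Bystander: yellow and black tape measure standing on edge, 38x73x66 mm. Origin: centre of its underside.
- offcut_1: Bystander: pale pine offcut, 45x120x28 mm. Origin: centre of its underside.
- offcut_3: Bystander: reddish spruce offcut, 34x160x19 mm, on the right near the saw's green overarm tube, which crosses the table along x at y = -0.40, between 0.34 and 0.41 m up (reach under or over it with care). Origin: centre of its underside.
Not all that is in view belongs to the job. There is more than one size of the pin_stand; the job needs the smaller.

How it is judged (in metres and radians):
On the way, in this order (a step that is already met when the one before it is completed fails the run):
1. the moving jaw presses the sample block against the fixed jaw (over 2 N on each face), the head within 1.5 mm of the block's width (value of joint gauge_slide between 0.0385 and 0.042 m and y of sample_block in the frame of gauge between 0.0725 and 0.0765 m and x of sample_block in the frame of gauge above -0.07 m and z of sample_block in the frame of gauge below 0.022 m and contact force between moving_jaw and sample_block above 2 N and contact force between sample_block and fixed_jaw above 2 N), for 0.2 s.
2. the setting pin holds the recessed button down (at least 3 of 4 mm, over 1.5 N) for half a second with the jaws shut on the block (value of joint gauge_slide between 0.0385 and 0.042 m and y of sample_block in the frame of gauge between 0.0725 and 0.0765 m and x of sample_block in the frame of gauge above -0.07 m and z of sample_block in the frame of gauge below 0.022 m and value of joint origin_button above 0.003 m and contact force between setting_pin and button_cap above 1.5 N), for 0.5 s.
At the end, for the whole second after the job is handed in: The jaws are still shut on the sample block (head within 1.5 mm of the block's width, block lying on its rest against the fixed jaw), and the setting pin, gripped in the fingers and clear of its stand, holds the recessed button at least 3 mm down with more than 1.5 N (all of step 2 and contact force between the fingers and setting_pin above 2 N and contact force between setting_pin and pin_stand below 0.05 N); the arm keeps its last pose, push and grip.
It fails at once if the button is pressed while the jaws are not shut on the block (a false zero would be stored) (value of joint origin_button above 0.002 m and not (value of joint gauge_slide between 0.0385 and 0.042 m and y of sample_block in the frame of gauge between 0.0725 and 0.0765 m and x of sample_block in the frame of gauge above -0.07 m and z of sample_block in the frame of gauge below 0.022 m)).
It fails at once if another thing on the table is moved by more than 30 mm (distance of any of wax_tin, tape_measure, offcut_1, offcut_3 from where it was at the start of the episode above 0.03 m).
It also fails if it takes over 51 s, if anything falls off the work surface, if the arm or the gripper's body presses on something with over 40 N, if the wrist force passes 120 N, or if a joint passes its speed limit or range.

## Robot

A 6-joint arm with a two-finger parallel gripper is mounted at the origin on the work surface; the furniture and walls round the work are solid. World frame = base frame: x ahead of the robot, y to its left, z up, the work surface at z = 0. Lengths are in mm, angles in rad, forces in N, time in s.
With the tool pointing down it reaches from about 350 to 925 mm from the base axis. Payload 6.4 kg.
Tool frame: the origin (TCP) lies on the mounting face of the last link; the fingertips stand 173 mm ahead of it and the grasp point (between the pads) lies 155 mm ahead of it; z points along the fingers, y is the direction in which the jaws open and shut (so a half turn about z gives the same grasp; the last joint's range is limited). The gripper opens to 85 mm and grips with 20 to 120 N. Pads are 22 mm wide; open, the fingers measure 114 mm over their backs; the gripper's body (76 mm by 85 mm) begins 54 mm behind the grasp point. The pads swing forward as they close: fully open they stand 13 mm farther back than shut.
Start: joints at [-0.174, 0.245, 1.558, -0, 1.339, -0.174], TCP at [650.012, 0.004, 404.69] pointing down, gripper open.
Joint ranges: [-3.13, 3.13], [-1.02, 2.26], [0.13, 2.54], [-0.95, 4.09], [0.21, 2.88], [-2.74, 2.74]. Speed limits (rad/s): [2.57, 2.57, 3.14, 3.14, 3.14, 3.14].

## Interface

Orientations are given as a unit quaternion [x, y, z, w].
In Python, from bench import r gives the robot as it stands.
- The arm moves only by the tool arm_command, never from a script. Its argument "rows" is a list of rows, each a list of 5 numbers: the finger opening in m, from 0 to 0.0854, then the shift along the world's x, y, z in m, then the turn about the world's z in rad. A call has 1 to 8 rows; each row is the pose to reach, as a shift and turn from the pose commanded when the call began; what a row does not reach only later rows make up. A row lasts 1/8 s, in which the tool goes at most 62.5 mm and 10.7 degrees, less where a joint would pass 70% of its speed; a pose out of reach is approached as far as the arm can. A call with a gripper value outside its range is refused whole. The fingers move at their own pace and stop on an object; "force" is the grip in N (left out, the last holds). Time passes only in rows, so rows that repeat a pose let the fingers close. It gives the time, the measured TCP pose, the force and the opening at its end, in the units of the state.
- r.state(): the state, without advancing time (a new reading comes with each control period).
- r.grab_frame(name): name is "scene" or "side" or "wrist"; returns the picture (420x560x3 uint8, red, green, blue); there is no depth.
- r.get_calibration(name): a dict with "mtx" (3x3 intrinsics, pixels), "k1" (the pictures are not rectified: a ray, as slopes to the right and down, at radius r is drawn at 1 + k1 r^2 times it, then the intrinsics apply), "world_from_camera" (4x4, takes a point from camera to world coordinates). Camera axes: x right, y up, looking along -z (the intrinsics and any distortion apply to the point x, -y, -z); pixel columns grow to the right and rows downward; lengths in mm; the calibration is good to about 2 mm. A picture is of the moment at which its call begins: read the wrist's pose just before it. get_calibration takes no time and is no camera call; for the wrist camera it gives the pose at the moment of the call.
- r.sign_off(): hands the job in, once; it reports no verdict.
The state is a dict: "time_s": time; "joints": joint angles; "qvel": joint speeds; "tau": joint torques, N m; "tcp_pos": TCP position; "orientation": TCP orientation; "contact_force": force on the tool from outside, world axes, zero at the start; "moment": the same for the moment, N m; "grip_width": finger opening in mm.
Only numpy, scipy, OpenCV 4.12 (cv2) and the standard library are available. Lean on these libraries where they do the work, as an engineer would, in place of code of your own. Each camera call takes 0.05 s, during which the arm holds its last target. There are 200 camera calls.

## Working session

There is one attempt and no reset: what is moved stays moved. The work goes in short steps, Python scripts to look and compute and a tool call to move; the robot and the scene stay as the last step left them, time stands still between calls to the robot, and variables do not carry over. Pictures are saved under pics/ and viewed, about 8 in all and at most 12, crops included, and the job is handed in when it is done.

Besides the shell and the picture viewer there is one more tool, called after "Emit:" by a JSON object that holds its "method" and its "body". arm_command: Moves the arm, as the interface text tells. Its arguments: {"type":"object","properties":{"rows":{"type":"array","items":{"type":"array","items":{"type":"number"}}},"force":{"type":"number"}},"required":["rows"]}

```bash
mkdir -p pics; cat > h.py <<'E'
import numpy as np, cv2
from bench import r
def proj(c,P):
    T=np.array(c["world_from_camera"]);p=np.linalg.inv(T)@np.append(P,1)
    x,y=p[0]/-p[2],-p[1]/-p[2];s=1+c["k1"]*(x*x+y*y);m=np.array(c["mtx"])
    return m[0,0]*x*s+m[0,2],m[1,1]*y*s+m[1,2]
def ray(c,u,v,z):
    m=np.array(c["mtx"]);a=np.array([(u-m[0,2])/m[0,0],(v-m[1,2])/m[1,1]]);b=a.copy()
    for _ in range(20): b=a/(1+c["k1"]*(b@b))
    T=np.array(c["world_from_camera"]);d=T[:3,:3]@[b[0],-b[1],-1];o=T[:3,3]
    return o+d*(z-o[2])/d[2]
def save(f,n): cv2.imwrite(f"pics/{n}.png",f[:,:,::-1])
E
python3 - <<'E'
from h import *
import json
s=r.state();print(s)
for n in ("scene","side","wrist"):
    c=r.get_calibration(n);json.dump({k:np.array(v).tolist() for k,v in c.items()},open(f"c_{n}0.json","w"))
    print(n,np.round(np.array(c["world_from_camera"]),3).tolist(),c["mtx"],c["k1"])
    save(r.grab_frame(n),n+"0")
E
```

```text
{'time_s': 0.0, 'joints': array([-1.74110130e-01,  2.45827751e-01,  1.55901393e+00,  6.96504784e-06,
        1.33868401e+00, -1.74143297e-01]), 'qvel': array([ 0.00261505, -0.00131868,  0.0002546 , -0.00251327,  0.00069028,
       -0.00036146]), 'tau': array([ 6.17919522e-04, -4.29512215e+01, -3.26122355e+01, -1.30276699e-04,
        5.42047856e-03, -1.36905024e-05]), 'tcp_pos': array([6.49776344e+02, 3.92215841e-02, 4.03571287e+02]), 'orientation': array([ 7.07095293e-01,  7.07117608e-01, -5.51920188e-04, -7.93446637e-04]), 'contact_force': array([-0.6485849 ,  0.1614049 ,  0.75687919]), 'moment': array([-0.02175589, -0.00546719, -0.00526997]), 'grip_width': 85.44464293338994}
scene [[0.626, 0.508, -0.592, -175.941], [-0.78, 0.401, -0.481, -517.51], [-0.007, 0.762, 0.647, 765.003], [0.0, 0.0, 0.0, 1.0]] [[408.74450358   0.         275.00199578]
 [  0.         408.74450358 209.86446285]
 [  0.           0.           1.        ]] -0.04148062308428126
side [[0.999, 0.026, -0.03, 423.998], [-0.039, 0.474, -0.88, -784.629], [-0.009, 0.88, 0.475, 486.6], [0.0, 0.0, 0.0, 1.0]] [[384.11670204   0.         282.48372315]
 [  0.         384.11670204 212.39927286]
 [  0.           0.           1.        ]] -0.09079666999891232
wrist [[1.0, 0.001, 0.002, 650.643], [-0.002, 0.947, 0.322, 82.804], [-0.002, -0.322, 0.947, 373.724], [0.0, 0.0, 0.0, 1.0]] [[338.67878698   0.         286.48249679]
 [  0.         338.67878698 206.16173931]
 [  0.           0.           1.        ]] 0.02213691439037785
```

View pics/scene0.png

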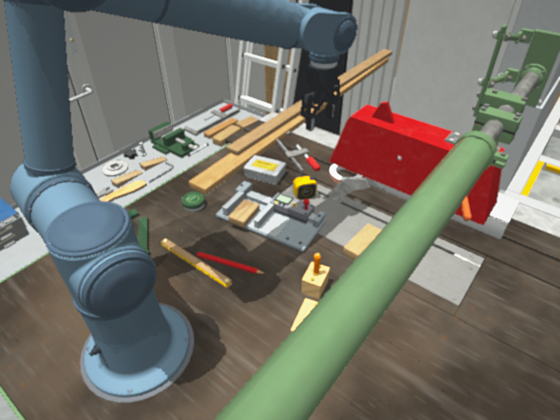

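View pics/wrist0.png

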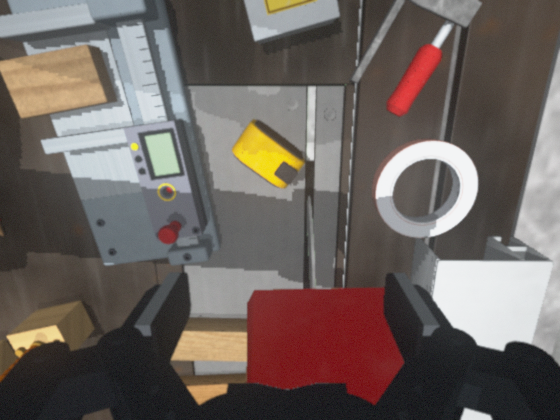

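```bash
python3 - <<'E'
from h import *
import json
w=json.load(open("c_wrist0.json"));s=json.load(open("c_scene0.json"));d=json.load(open("c_side0.json"))
for n,u,v,z in [("ap",167,192,50),("knob",166,234,78),("stand",40,335,48),("blk",55,80,40),("jawend",45,147,47)]: print(n,ray(w,u,v,z).round(1))
for n,u,v,z in [("pintop",316,255,108),("standtop",316,273,48),("ap",284,0,50)]: print("s",n,ray(s,u,v,z).round(1))
S=cv2.imread("pics/scene0.png");W=cv2.imread("pics/wrist0.png");D=cv2.imread("pics/side0.png")
a=cv2.resize(S[160:340,190:390],(400,360),interpolation=cv2.INTER_CUBIC)
b=cv2.resize(W[80:280,20:240],(396,360),interpolation=cv2.INTER_CUBIC)
cv2.imwrite("pics/crop1.png",np.hstack([a,b]));
E
```

```text
ap [531.2 -12.2  50. ]
knob [535.8 -45.3  78. ]
stand [ 366.3 -183.9   48. ]
blk [438.3  91.5  40. ]
jawend [419.9  31.6  47. ]
s pintop [ 361.3 -196.2  108. ]
s standtop [ 363.6 -198.9   48. ]
s ap [2298.2 1392.    50. ]
```

View pics/crop1.png

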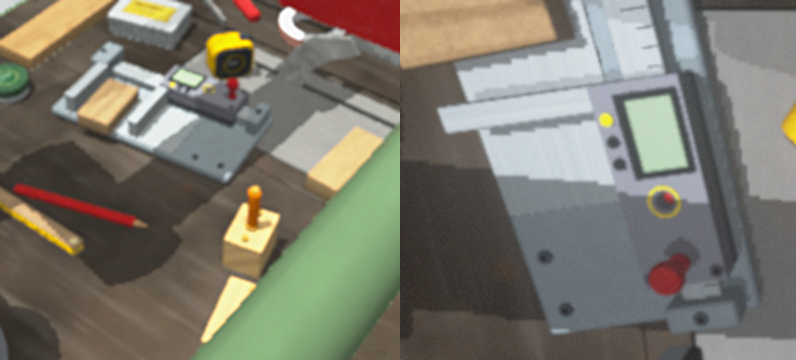

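View pics/side0.png

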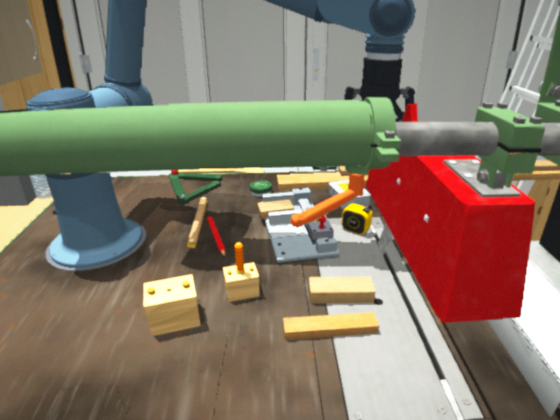

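```bash
python3 - <<'E'
from h import *
import json
from scipy.optimize import least_squares
C={n:json.load(open(f"c_{n}0.json")) for n in("scene","side","wrist")}
w=C["wrist"]
cr=lambda x,y:(20+(x-400)*220/396,80+y*200/360)
def yaw(a,b,z):
    A,B=ray(w,*a,z),ray(w,*b,z);d=B-A;return A.round(1),B.round(1),np.arctan2(-d[0],d[1]).round(3)
print("head r",yaw(cr(735,262),cr(683,72),50)); print("head l",yaw(cr(643,278),cr(590,86),50))
print("bed l",yaw(cr(552,333),cr(485,140),10))
A,B=ray(w,*cr(441,110),47),ray(w,*cr(590,86),47);print("jaw edge",A,B,np.arctan2((B-A)[1],(B-A)[0]))
print("ap",ray(w,*cr(664,202),50),"knob",ray(w,*cr(666,279),78))
print("tape",[ray(w,u,v,66).round() for u,v in((235,150),(250,122),(303,160),(285,187))])
def tri(o):
    f=lambda P:np.concatenate([np.subtract(proj(C[n],P),q) for n,q in o.items()])
    q=least_squares(f,[600,-100,100]);return q.x.round(1),q.fun.round(1)
print("saw",tri({"scene":(362,108),"wrist":(395,290)}),tri({"scene":(362,108),"wrist":(250,290)}))
print("pin top",tri({"scene":(316,253),"side":(239,244)}))
E
```

```text
head r (array([567.1, -48.1,  50. ]), array([548.7,  57.3,  50. ]), np.float64(0.173))
head l (array([513.5, -58. ,  50. ]), array([500. ,  50.1,  50. ]), np.float64(0.124))
bed l (array([ 431.5, -114.9,   10. ]), array([414.5,  14.3,  10. ]), np.float64(0.131))
jaw edge [419.09139285  37.12889698  47.        ] [498.63929059  49.81493245  47.        ] 0.15814497343119788
ap [530.79733104 -12.39296741  50.        ] knob [537.36525516 -46.3746842   78.        ]
tape [array([603.,  32.,  66.]), array([618.,  57.,  66.]), array([665.,  23.,  66.]), array([648.,  -3.,  66.])]
saw (array([710.4, -20.5, 216.2]), array([-24.8,  17.6,   3.9,   4. ])) (array([636.5,  -3.2, 244.2]), array([-44.6,  16.9,   5.4,   6.1]))
pin top (array([ 365. , -193.9,  106.5]), array([ 0.1,  1. ,  0.4, -0.7]))
```

Emit:
{"method": "arm_command", "body": {"rows": [[0.05,-0.05,-0.02,-0.04,0.08],[0.05,-0.1,-0.04,-0.08,0.145],[0.05,-0.1135,-0.047,-0.105,0.145],[0.05,-0.1135,-0.047,-0.105,0.145],[0.05,-0.1135,-0.047,-0.105,0.145]], "force": 60}}

```text
time_s: 0.78
tcp_pos: [537.8, -47.1, 301.3]
orientation: [0.654, 0.756, 0.001, 0.001]
contact_force: [0.3, 0.3, 0.5]
grip_width: 50.0
```

```bash
python3 - <<'E'
from h import *
import json
s=r.state();print(s["tcp_pos"],s["time_s"],s["orientation"],s["grip_width"])
c=r.get_calibration("wrist");json.dump({k:np.array(v).tolist() for k,v in c.items()},open("c_wrist1.json","w"))
save(r.grab_frame("wrist"),"wrist1")
E
```

```text
[537.76975293 -47.05211694 301.34059989] 0.775 [6.54002568e-01 7.56490869e-01 6.75606818e-04 1.32248410e-03] 49.971372308742936
```

View pics/wrist1.png

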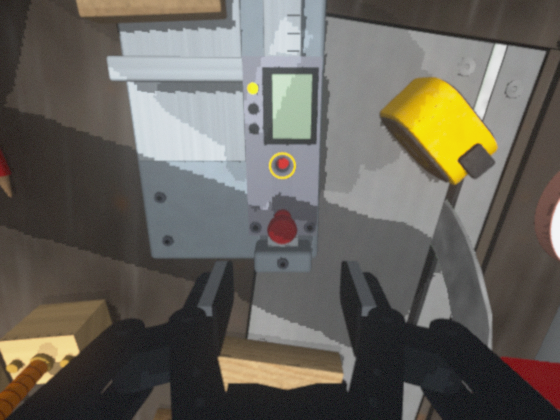

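```bash
python3 - <<'E'
from h import *
import json
w=json.load(open("c_wrist1.json"))
ap=ray(w,282.5,166,50);k=ray(w,282,229,78);j=ray(w,180,58,47);b1=ray(w,150,14,40)
print(ap,k,j,b1,np.linalg.norm((ap-k)[:2]))
print("wood",ray(w,225,355,28),"pin",ray(w,45,360,108))
E
```

```text
[531.46034088 -12.30877755  50.        ] [536.05970121 -45.47294399  78.        ] [460.93725021  43.7805538   47.        ] [440.34378804  65.52933972  40.        ] 33.48157778325792
wood [ 505.18664229 -193.02245298   28.        ] pin [ 407.66533169 -135.54231007  108.        ]
```

Emit:
{"method": "arm_command", "body": {"rows": [[0.05,-0.001,0,-0.035,0],[0.05,-0.001,0,-0.07,0],[0.05,-0.001,0,-0.07,0],[0,-0.001,0,-0.07,0],[0,-0.001,0,-0.07,0],[0,-0.001,0,-0.07,0],[0,-0.001,0,-0.07,0]], "force": 60}}

```text
time_s: 1.7
tcp_pos: [535.8, -47.4, 232.1]
orientation: [0.654, 0.757, -0.001, -0.0]
contact_force: [-9.0, -0.7, 9.7]
grip_width: 14.7
```

Emit:
{"method": "arm_command", "body": {"rows": [[0,-0.0007,0.005,0,0],[0,-0.0014,0.01,0,0],[0,-0.0022,0.015,0,0],[0,-0.0029,0.02,0,0],[0,-0.0029,0.02,0,0]]}}

```text
time_s: 2.33
tcp_pos: [532.9, -27.6, 232.1]
orientation: [0.654, 0.757, -0.001, 0.001]
contact_force: [-7.6, -3.9, 9.1]
grip_width: 14.7
```

Emit:
{"method": "arm_command", "body": {"rows": [[0,-0.0004,0.003,0,0],[0,-0.0009,0.006,0,0],[0,-0.0009,0.006,0,0]]}}

```text
time_s: 2.7
tcp_pos: [532.0, -21.8, 232.1]
orientation: [0.654, 0.757, -0.001, 0.001]
contact_force: [-7.5, -5.1, 8.5]
grip_width: 15.1
```

```bash
python3 - <<'E'
from h import *
import json
s=r.state();print(s["tcp_pos"],s["contact_force"])
c=r.get_calibration("wrist");json.dump({k:np.array(v).tolist() for k,v in c.items()},open("c_wrist2.json","w"))
f=r.grab_frame("wrist");save(f,"wrist2")
cv2.imwrite("pics/crop2.png",cv2.resize(f[:260,60:340,::-1],(646,600)))
E
```

```text
[532.03474146 -21.84813056 232.1087743 ] [-7.51482676 -5.05043385  8.45490597]
```

View pics/crop2.png

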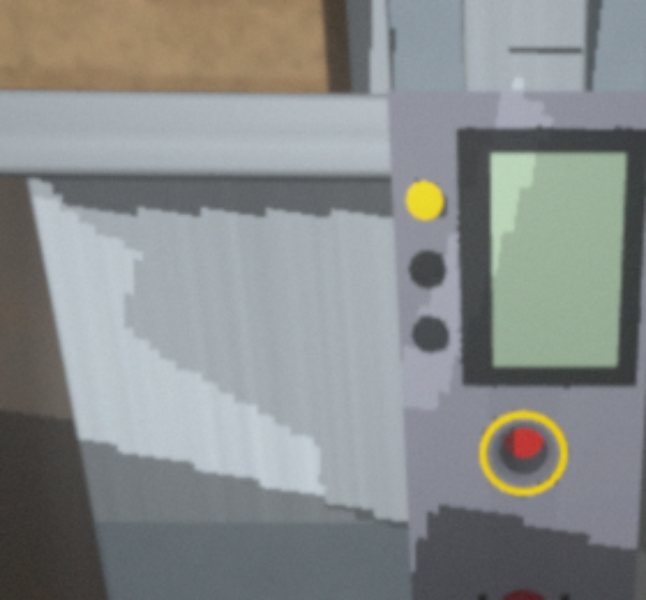

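Emit:
{"method": "arm_command", "body": {"rows": [[0,-0.0003,0.002,0,0],[0,-0.0006,0.004,0,0],[0,-0.0006,0.004,0,0]]}}

```text
time_s: 3.12
tcp_pos: [531.5, -18.0, 232.1]
orientation: [0.654, 0.757, -0.001, 0.001]
contact_force: [-7.5, -5.5, 8.5]
grip_width: 14.8
```

Emit:
{"method": "arm_command", "body": {"rows": [[0,-0.0003,0.002,0,0],[0,-0.0006,0.004,0,0],[0,-0.0006,0.004,0,0]]}}

```text
time_s: 3.5
tcp_pos: [530.9, -14.0, 232.1]
orientation: [0.654, 0.757, -0.001, 0.001]
contact_force: [-7.0, -6.0, 8.5]
grip_width: 14.8
```

Emit:
{"method": "arm_command", "body": {"rows": [[0,-0.0003,0.002,0,0],[0,-0.0004,0.003,0,0],[0,-0.0004,0.003,0,0]]}}

```text
time_s: 3.88
tcp_pos: [530.5, -11.0, 232.1]
orientation: [0.654, 0.757, -0.002, 0.001]
contact_force: [-7.7, -5.9, 8.0]
grip_width: 14.8
```

Emit:
{"method": "arm_command", "body": {"rows": [[0,-0.0003,0.002,0,0],[0,-0.0004,0.003,0,0],[0,-0.0004,0.003,0,0]]}}

```text
time_s: 4.25
tcp_pos: [530.3, -9.7, 232.2]
orientation: [0.653, 0.757, -0.003, 0.003]
contact_force: [-6.3, -17.8, 5.2]
grip_width: 15.0
```

Emit:
{"method": "arm_command", "body": {"rows": [[0,-0.0001,0.001,0,0],[0,-0.0001,0.001,0,0],[0,-0.0001,0.001,0,0],[0,-0.0001,0.001,0,0]]}}

```text
time_s: 4.75
tcp_pos: [530.3, -9.4, 232.2]
orientation: [0.653, 0.757, -0.004, 0.003]
contact_force: [-7.5, -21.4, 4.0]
grip_width: 14.5
```

```bash
python3 - <<'E'
from h import *
import json
s=r.state();print(s["tcp_pos"],s["contact_force"])
c=r.get_calibration("wrist");json.dump({k:np.array(v).tolist() for k,v in c.items()},open("c_wrist3.json","w"))
f=r.grab_frame("wrist");save(f,"wrist3")
cv2.imwrite("pics/crop3.png",cv2.resize(f[:260,60:340,::-1],(646,600)))
E
```

```text
[530.2897379   -9.35223726 232.16398293] [ -7.54036165 -21.44700693   3.95957902]
```

View pics/crop3.png

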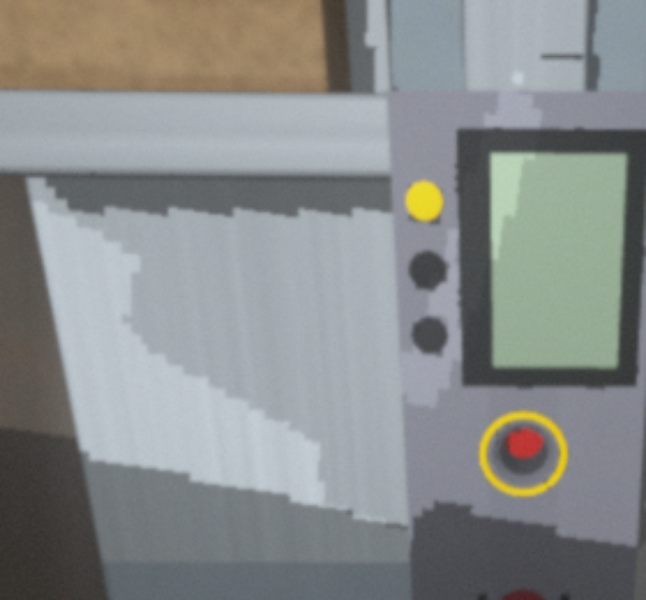

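Emit:
{"method": "arm_command", "body": {"rows": [[0.05,0,-0.001,0,0],[0.05,0,-0.001,0,0],[0.05,0,-0.001,0,0],[0.05,0,-0.001,0,0],[0.05,0,-0.001,0.05,0],[0.05,0,-0.001,0.1,0]]}}

```text
time_s: 5.55
tcp_pos: [529.3, -6.7, 330.3]
orientation: [0.654, 0.757, -0.0, -0.001]
contact_force: [1.3, -0.3, -0.4]
grip_width: 50.0
```

Emit:
{"method": "arm_command", "body": {"rows": [[0.05,-0.04,-0.045,-0.01,0],[0.05,-0.08,-0.09,-0.02,0],[0.05,-0.12,-0.135,-0.03,0],[0.05,-0.165,-0.188,-0.03,0],[0.05,-0.165,-0.188,-0.03,0],[0.05,-0.165,-0.188,-0.03,0],[0.05,-0.165,-0.188,-0.03,0]]}}

```text
time_s: 6.42
tcp_pos: [365.3, -194.1, 299.7]
orientation: [0.653, 0.757, 0.0, -0.0]
contact_force: [0.1, 1.4, -0.2]
grip_width: 49.9
```

```bash
python3 - <<'E'
from h import *
import json
w=json.load(open("c_wrist3.json"));print("ap",ray(w,287.1,196.3,50))
s=r.state();print(s["tcp_pos"],s["contact_force"])
c=r.get_calibration("wrist");json.dump({k:np.array(v).tolist() for k,v in c.items()},open("c_wrist4.json","w"))
f=r.grab_frame("wrist");save(f,"wrist4")
E
```

```text
ap [526.15403307  24.43168685  50.        ]
[ 365.33592151 -194.13444636  299.72913218] [ 0.05206427  1.43419227 -0.23630129]
```

View pics/wrist4.png

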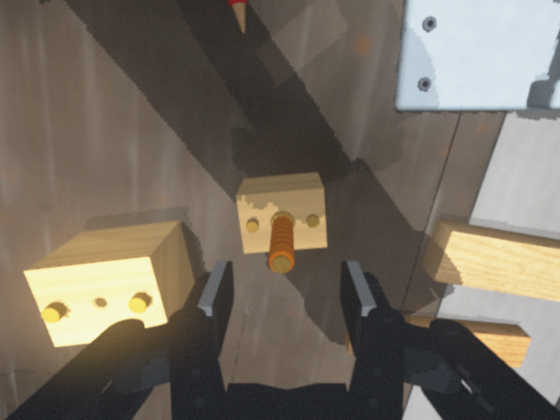

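```bash
python3 - <<'E'
from h import *
import json
w=json.load(open("c_wrist4.json"));print(ray(w,281,264,108),ray(w,283,217,54), proj(w,np.array([365.3,-194.1,108])))
E
```

```text
[ 363.88167849 -199.38911561  108.        ] [ 363.47806422 -192.81749712   54.        ] (np.float64(285.04335604984374), np.float64(255.535376441258))
```

Emit:
{"method": "arm_command", "body": {"rows": [[0.05,-0.001,-0.003,-0.03,0],[0.05,-0.001,-0.003,-0.06,0],[0.05,-0.001,-0.003,-0.06,0],[0,-0.001,-0.003,-0.06,0],[0,-0.001,-0.003,-0.06,0],[0,-0.001,-0.003,-0.06,0],[0,-0.001,-0.003,-0.06,0],[0,-0.001,-0.003,-0.06,0]], "force": 80}}

```text
time_s: 7.48
tcp_pos: [364.2, -198.4, 241.2]
orientation: [0.654, 0.756, 0.0, 0.001]
contact_force: [-0.6, 2.4, 6.2]
grip_width: 12.1
```

Emit:
{"method": "arm_command", "body": {"rows": [[0,0,0,0.02,0],[0,0,0,0.05,0],[0,0,0,0.08,0],[0,0,0,0.1,0],[0,0,0,0.1,0]]}}

```text
time_s: 8.1
tcp_pos: [364.0, -198.3, 341.6]
orientation: [0.654, 0.756, -0.0, 0.002]
contact_force: [-0.0, -0.6, -0.5]
grip_width: 11.8
```

```bash
python3 - <<'E'
from h import *
import json
s=r.state();print(s["tcp_pos"],s["contact_force"],s["grip_width"])
T=np.array(r.get_calibration("wrist")["world_from_camera"])
c=r.get_calibration("wrist");json.dump({k:np.array(v).tolist() for k,v in c.items()},open("c_wrist5.json","w"))
f=r.grab_frame("wrist");g=r.grab_frame("side");save(f,"wrist5");save(g,"side5")
print(proj(r.get_calibration("side"),s["tcp_pos"]-[0,0,235]))
cv2.imwrite("pics/v5.png",np.hstack([f[140:420,180:400,::-1],cv2.resize(g[120:260,170:310,::-1],(280,280))]))
E
```

```text
[ 363.96872404 -198.34952913  341.60906495] [-0.0300751  -0.56137942 -0.521396  ] 11.831047784554135
(np.float64(238.71181855271755), np.float64(244.5390238131761))
```

View pics/v5.png

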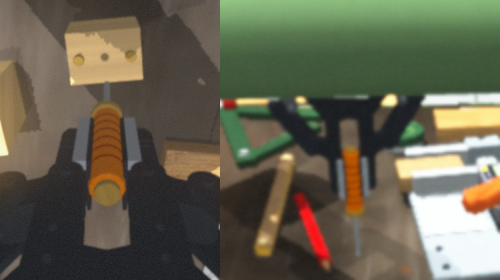

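Emit:
{"method": "arm_command", "body": {"rows": [[0,0.04,0.055,0,0],[0,0.08,0.11,0,0],[0,0.12,0.165,0,0],[0,0.15,0.21,0,0],[0,0.162,0.2235,-0.01,0],[0,0.162,0.2235,-0.03,0],[0,0.162,0.2235,-0.04,0],[0,0.162,0.2235,-0.04,0]]}}

```text
time_s: 9.2
tcp_pos: [524.9, 25.3, 298.1]
orientation: [0.654, 0.756, -0.001, -0.001]
contact_force: [0.1, -1.3, -0.7]
grip_width: 12.1
```

```bash
python3 - <<'E'
from h import *
import json
w=json.load(open("c_wrist5.json"));print("tip5",ray(w,286,225,103.6))
s=r.state();print(s["tcp_pos"],s["contact_force"],s["grip_width"])
c=r.get_calibration("wrist");json.dump({k:np.array(v).tolist() for k,v in c.items()},open("c_wrist6.json","w"))
f=r.grab_frame("wrist");save(f,"wrist6")
print("predict tip px",proj(c,s["tcp_pos"]-[0,0,238]))
cv2.imwrite("pics/v6.png",cv2.resize(f[100:300,180:400,::-1],(660,600),interpolation=cv2.INTER_CUBIC))
E
```

```text
tip5 [ 365.34168651 -200.31926466  103.6       ]
[524.94807235  25.31698213 298.06438484] [ 0.08490341 -1.33712014 -0.72709282] 12.130477116626404
predict tip px (np.float64(286.5970647501692), np.float64(223.6187579210677))
```

View pics/v6.png

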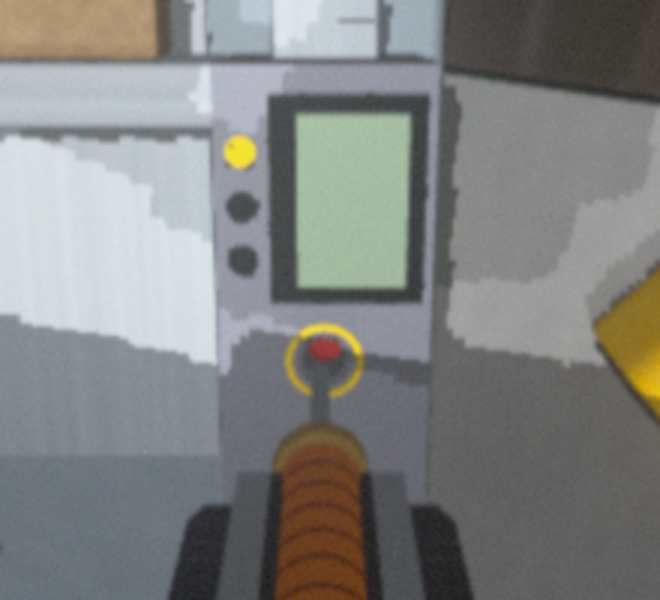

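```bash
python3 - <<'E'
from h import *
import json
w=json.load(open("c_wrist6.json"))
print("ap",ray(w,288,220.3,50),"tip",ray(w,286.7,223.6,60), "btn", ray(w,288.3,216.3,39))
f=cv2.imread("pics/wrist6.png")[190:260,250:330]
cv2.imwrite("pics/v7.png",cv2.resize(cv2.convertScaleAbs(f,alpha=2),(800,700),interpolation=cv2.INTER_CUBIC)[:600])
E
```

```text
ap [526.09238227  23.92951662  50.        ] tip [525.01688774  25.3145902   60.        ] btn [526.47969424  22.82005737  39.        ]
```

View pics/v7.png

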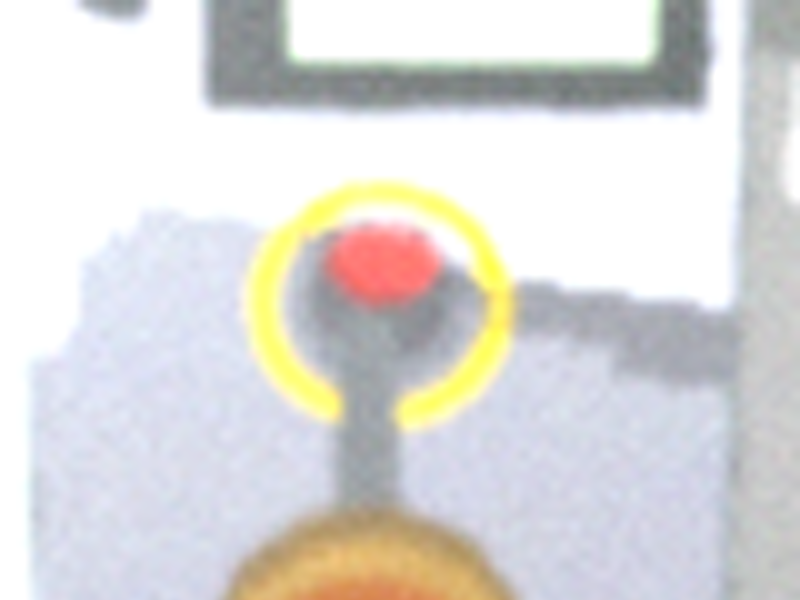

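Emit:
{"method": "arm_command", "body": {"rows": [[0,0.001,-0.0015,0,0],[0,0.001,-0.0015,-0.005,0],[0,0.001,-0.0015,-0.01,0],[0,0.001,-0.0015,-0.016,0],[0,0.001,-0.0015,-0.016,0]]}}

```text
time_s: 9.88
tcp_pos: [526.3, 24.1, 282.9]
orientation: [0.654, 0.756, -0.0, -0.001]
contact_force: [0.6, 0.4, -0.3]
grip_width: 12.3
```

Emit:
{"method": "arm_command", "body": {"rows": [[0,0,0,-0.003,0],[0,0,0,-0.006,0],[0,0,0,-0.008,0],[0,0,0,-0.008,0],[0,0,0,-0.008,0]]}}

```text
time_s: 10.5
tcp_pos: [526.7, 24.0, 275.9]
orientation: [0.654, 0.756, 0.0, 0.0]
contact_force: [-1.1, 0.3, 1.8]
grip_width: 12.4
```

Emit:
{"method": "arm_command", "body": {"rows": [[0,0,0,-0.002,0],[0,0,0,-0.003,0],[0,0,0,-0.003,0],[0,0,0,-0.003,0]]}}

```text
time_s: 11.0
tcp_pos: [526.7, 24.0, 272.9]
orientation: [0.654, 0.756, 0.0, 0.0]
contact_force: [-0.3, 0.1, 3.9]
grip_width: 11.8
```

Emit:
{"method": "arm_command", "body": {"rows": [[0,0,0,-0.001,0],[0,0,0,-0.002,0],[0,0,0,-0.002,0],[0,0,0,-0.002,0]]}}

```text
time_s: 11.5
tcp_pos: [527.1, 24.0, 272.2]
orientation: [0.654, 0.757, 0.0, 0.0]
contact_force: [-3.6, -0.0, 11.8]
grip_width: 12.5
```

Emit:
{"method": "arm_command", "body": {"rows": [[0,0,0,0,0],[0,0,0,0,0],[0,0,0,0,0],[0,0,0,0,0],[0,0,0,0,0],[0,0,0,0,0],[0,0,0,0,0]]}}

```text
time_s: 12.38
tcp_pos: [527.1, 23.9, 272.1]
orientation: [0.654, 0.757, 0.0, 0.0]
contact_force: [-3.7, 0.4, 10.3]
grip_width: 12.1
```

```bash
python3 - <<'E'
from h import *
s=r.state();print(s["tcp_pos"],s["contact_force"],s["grip_width"])
f=r.grab_frame("wrist");save(f,"wrist8")
cv2.imwrite("pics/v8.png",cv2.resize(f[60:280,60:400,::-1],(800,518),interpolation=cv2.INTER_CUBIC))
E
```

```text
[527.08766005  23.92392658 272.14634142] [-3.69153498  0.40977563 10.33789443] 12.144377793692103
```

View pics/v8.png

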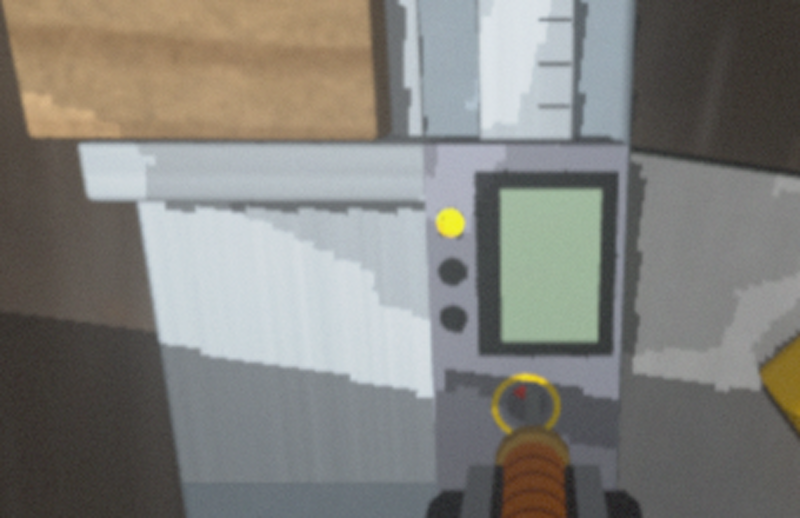

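```bash
python3 -c "
from bench import r
print(r.sign_off())"
```

```text
the job is handed in; nothing more can be done
None
```

The gauge is closed on the block and the job is handed in, with the gripped pin holding the button down. The hand-in reports no verdict, so the result below rests on my own readings.

- **Jaws shut:** I pinched the red knob and slid the head about 38 mm left until it stopped. I held it there for about half a second at about 21 N along the beam, against about 6 N while it was still sliding. The picture showed the jaw flush and square on the block. I did not view the fixed-jaw side close up, so contact there is inferred from the hard stop.
- **Pin:** I drew the pin from the smaller stand, and a side picture placed its tip within about 2 pixels of where I expected it.
- **Button:** The tip entered the ringed hole without touching it. The force then rose from 1.8 N to 3.9 N over the last 3 mm before a hard stop, which matches the button's spring.
- **Last check (12.4 s of 51 s):** The push was about 10 N down, with about 3.7 N sideways along x. The fingers were shut on the handle, and the block was still flush with the moving jaw.

Two readings disagreed slightly. The gripper showed about 12 mm on the 14 mm handle and about 15 mm on the 19 mm knob, but both grips held. My aperture estimates differed by 1 to 2 mm, which is inside the hole's clearance. None of my moves went to the wax tin, tape measure or offcuts, though I took no final picture of them.

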